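# Run the vacuum sealer's pump by hand with the seal heat off

## Task

Run the vacuum sealer's pump without sealing: first turn the round seal-time knob on its top fully anticlockwise (seen from above) to its end stop, and only then turn the winged pump dial clockwise past its first two clicks to the third. The dial springs back when let go, so keep hold of it on the third click: the program finishes with the gripper still holding it there. Leave the sealer's other control as you set it and do not push the things standing around aside.

Things in the scene. Friction and masses are not known exactly. Their poses are not given: they have to be found in the camera images.
- sealer: Vacuum sealer, a long low appliance with a black base and a pale, near-white metal lid, 108 (x) x 300 (y) x 64 mm high, fixed to the worktop. Origin under its centre, on the worktop. Two controls stand on its flat top, 90 mm either side of the middle (which is which varies, and each may be up to 8 mm off the long centre line).
- seal_control: Fixed steel bezel of the seal-time knob, a disc 68 mm across and 4 mm high on the sealer's top, with six raised marks growing thicker clockwise. Origin on the sealer's top (64 mm above the worktop), on the knob's axis. Its x axis is where the knob's pointer stands at the anticlockwise end stop.
- seal_grip (a point): The point to grip of the round fluted black knob: on its vertical axis, 28 mm above the sealer's top. The knob is 40 mm in diameter, a plain round grip from 11 to 40 mm above the sealer's top, with a light pointer line on its top along the point's x axis.
- seal_turn (a joint): Angle of the seal-time knob, rad: 0 at the anticlockwise end stop (seen from above), growing clockwise, to 2.2; it starts 0.6 to 1.4. Slight friction (about 0.03 N m) keeps it where it is left.
- pump_control: Fixed steel bezel of the pump dial, a disc 68 mm across and 4 mm high on the sealer's top, with groups of one, two and three small marks at the clicks. Origin on the sealer's top (64 mm above the worktop), on the dial's axis. Its x axis is where the dial's nose points at rest.
- pump_grip (a point): The point to grip of the black winged dial: on its vertical axis, 28 mm above the sealer's top. The wing is an upright straight bar 46 mm long (along the point's x axis), 14 mm wide (along its y axis), from 10 to 40 mm above the sealer's top, on a disc 48 mm across; a small nose and a light line on top mark its +x end.
- pump_dial: The turning part of the pump dial (disc and wing); origin on the sealer's top, on its axis; turns with the dial.
- pump_turn (a joint): Angle of the pump dial, rad: 0 at rest, growing clockwise seen from above. Clicks (detents) at about 0.43, 0.86 and 1.30 (the third has dropped in from about 1.2 on); firm stop at 1.38, just after the third. A spring turns it all the way back to 0 from anywhere when let go; it takes about 0.08 to 0.16 N m to turn, most about 0.3 rad before each click.
- bag_peg: Wooden bag peg, 15x72x12 mm, lying on the sealer's top between the controls. To be left alone.
- food_tin: Low food tin, 76 mm across, 58 mm high, beside the sealer's left (+y) end. To be left alone.
- lemon: Lemon, 72x55x56 mm, beside the sealer's right (-y) end. To be left alone.
- tape: Roll of tape lying flat, 104 mm across, 25 mm high, further left. To be left alone.
- salt: Salt shaker, 44 mm across, 90 mm high, further right. To be left alone.
- mandarin: Mandarin, 49x50x44 mm, on the worktop to the right behind. To be left alone.
- spice: Spice jar with dark cap, 41 mm across, 105 mm high, to the right behind. To be left alone.

How it is judged:
By the outcome, as a careful person would: the job done as asked, in the order asked, and still so for the second after the job is handed in, while the arm keeps its last pose, push and grip.
It also fails if it takes over 51 s, if anything falls off the work surface, if the arm or the gripper's body presses on something with over 40 N, if the wrist force passes 120 N, or if a joint passes its speed limit or range.

## Robot

A 6-joint arm with a two-finger parallel gripper is mounted at the origin on a cart in front of the work surface, level with it; the furniture and walls round the work are solid. World frame = base frame: x ahead of the robot, y to its left, z up, the work surface at z = 0. Lengths are in m, angles in rad, forces in N, time in s.
With the tool pointing down it reaches from about 0.3 to 0.775 m from the base axis. Payload 14.6 kg.
Tool frame: the origin (TCP) lies at the very end of the fingers, on their centre line; the grasp point (between the pads) lies 19 mm behind it (ctrl.grasp_offset is the distance from the TCP to the grasp point, in m); z points along the fingers, y is the line along which they close (so a half turn about z gives the same grasp; the last joint's range is limited). The gripper opens to 94 mm and grips with 3 to 60 N. Pads are 16 mm wide; open, the fingers measure 119 mm over their backs; the gripper's body (75 mm by 177 mm) begins 78 mm behind the grasp point.
Start: joints at [1.106, 0.3, 1.521, -0, 1.321, -0.067], TCP at [0.213, 0.507, 0.205] pointing down, gripper open.
Joint ranges: [-3.03, 3.03], [-0.79, 2.21], [0.23, 2.52], [-1.04, 4.18], [0, 3.07], [-2.55, 2.55]. Speed limits (rad/s): [2.22, 2.22, 2.57, 3.14, 3.14, 3.14].

## Interface

Orientations are given as [roll, pitch, yaw] about the fixed x, y, z axes, in that order (R = Rz(yaw) Ry(pitch) Rx(roll)).
In Python, from station import ctrl gives the robot as it stands.
- The arm moves only by the tool step_arm, never from a script. Its argument "plan" is a list that holds one entry, the list of rows, each a list of 6 numbers: the shift along the tool's x, y, z in units of 30 mm (1.0 is 30 mm), then the turn, a rotation vector about the tool's x, y, z in units of 6 degrees (1.0 is 6 degrees). In form: [[[dx, dy, dz, wx, wy, wz], ...]]. A call has 1 to 8 rows; each row is the pose to reach, as a shift and turn from the pose commanded when the call began, along the tool's axes at that moment; what a row does not reach only later rows make up. A row lasts 1/12 s, in which the tool goes at most 41.7 mm and 7.16 degrees, less where a joint would pass 70% of its speed; a pose out of reach is approached as far as the arm can. A call with a gripper value outside its range is refused whole. "grip" is the opening, from 0 (shut) to 1 (fully open), set as the call begins (left out, the last holds). The fingers move at their own pace and stop on an object; "squeeze" is the grip in N (left out, the last holds). Time passes only in rows, so rows that repeat a pose let the fingers close. It gives the time, the measured TCP pose, the force, the opening and the grip force at its end, in the units of the state.
- ctrl.get_obs(): the state, without advancing time (a new reading comes with each control period).
- ctrl.camera(name): name is "side" or "top" or "wrist"; returns the picture (420x560x3 uint8, red, green, blue); there is no depth.
- ctrl.camera_model(name): a dict with "intrinsics" (3x3 intrinsics, pixels), "R" (3x3) and "t" (3): a world point X has camera coordinates R X + t; the wrist camera has in their place "tool_from_camera" (4x4, takes a point from camera to tool coordinates, whose origin is the TCP and whose axes are the flange's). Camera axes: x right, y down, z forward; pixel columns grow to the right and rows downward; lengths in m; the calibration is good to about 2 mm. A picture is of the moment at which its call begins: read the wrist's pose just before it. camera_model takes no time and is no camera call.
- ctrl.hand_in(): hands the job in; it is judged then, once.
Trained networks look in the newest picture that a camera, given by its name, has taken for a name from the list of things; names that differ only in an ending like _2 or _b are one class to them, and where a whole thing is asked for, a point or a joint stands for the part that bears it (a point fixed in the world has none). Each returns a list of dicts, best first, with "confidence" (0 to 1); they miss things now and then, are a little off and sometimes report something else, mostly with a low value. They report only what shows in the picture. A call takes as long as a camera call.
- ctrl.masks_of(query, camera): "pixels" (420x560 bool, what is visible of it) and "at" ([column, row] in pixels, amid what is visible of it).
- ctrl.place_of(query, camera): "at" ([column, row] in pixels: a listed point, or the origin of a listed thing).
The state is a dict: "time_s": time; "qpos": joint angles; "joint_vel": joint speeds; "tau": joint torques, N m; "ee_pos": TCP position; "eef_rot": TCP orientation; "force": force on the tool from outside, world axes, zero at the start; "moment": the same for the moment, N m; "grip_width": finger opening in m; "grip_force": force on a finger pad.
Only numpy, scipy, OpenCV 4.12 (cv2) and the standard library are available. Lean on these libraries where they do the work, as an engineer would, in place of code of your own. Each camera call takes 0.05 s, during which the arm holds its last target. There are 200 camera calls.

## Working session

There is one attempt and no reset: what is moved stays moved. The work goes in short steps, Python scripts to look and compute and a tool call to move; the robot and the scene stay as the last step left them, time stands still between calls to the robot, and variables do not carry over. Pictures are saved under pics/ and viewed, at most 10 in all, crops included, and the job is handed in when it is done.

Besides the shell and the picture viewer there is one more tool, called after ">>>" by a JSON object that holds its "op" and its "data", one argument or row to a line. step_arm: Moves the arm, as the interface text tells. Its arguments: {"type":"object","properties":{"plan":{"type":"array","items":{"type":"array","items":{"type":"array","items":{"type":"number"}}}},"grip":{"type":"number"},"squeeze":{"type":"number"}},"required":["plan"]}

```bash
mkdir -p pics; cat > h.py <<'E'
import numpy as np, cv2
from station import ctrl
from scipy.spatial.transform import Rotation as Ro
def save(cam,f):
    im=ctrl.camera(cam); cv2.imwrite('pics/'+f,cv2.cvtColor(im,cv2.COLOR_RGB2BGR)); return im
def cam(c,obs=None):
    m=ctrl.camera_model(c); K=np.array(m['intrinsics'])
    if 'R' in m: return K,np.array(m['R']),np.array(m['t'])
    o=obs or ctrl.get_obs(); T=np.eye(4); T[:3,:3]=Ro.from_euler('xyz',o['eef_rot']).as_matrix(); T[:3,3]=o['ee_pos']
    W=T@np.array(m['tool_from_camera']); R=W[:3,:3].T; return K,R,-R@W[:3,3]
def onz(px,z,c,obs=None):
    K,R,t=cam(c,obs); d=R.T@np.linalg.solve(K,[px[0],px[1],1]); o=-R.T@t
    return o+d*(z-o[2])/d[2]
def proj(X,c,obs=None):
    K,R,t=cam(c,obs); p=K@(R@np.array(X)+t); return p[:2]/p[2]
E
python3 - <<'E'
from h import *
o=ctrl.get_obs(); print({k:np.round(v,3) for k,v in o.items()})
for c in('top','side'):
    save(c,c+'0.png')
    for q,z in(('seal_control',.064),('seal_grip',.092),('pump_control',.064),('pump_grip',.092),('sealer',0),('food_tin',0),('lemon',0.0),('bag_peg',.064)):
        for r in ctrl.place_of(q,c)[:2]: print(c,q,np.round(r['at'],1),round(r['confidence'],2),np.round(onz(r['at'],z,c),3))
E
```

```text
{'time_s': np.float64(0.0), 'qpos': array([ 1.106,  0.3  ,  1.522, -0.   ,  1.321, -0.067]), 'joint_vel': array([-0.001,  0.   ,  0.003,  0.   , -0.   ,  0.   ]), 'tau': array([ 3.0000e-03, -5.3181e+01, -3.5275e+01,  7.1000e-02,  2.4000e-02,
       -0.0000e+00]), 'ee_pos': array([0.213, 0.507, 0.205]), 'eef_rot': array([-3.14 , -0.   ,  2.744]), 'force': array([ 0.214, -0.192,  0.24 ]), 'moment': array([-0.012,  0.032,  0.036]), 'grip_force': np.float64(0.0), 'grip_width': np.float64(0.093)}
top seal_control [265.6 227.7] 0.6 [0.458 0.082 0.064]
top seal_control [323.8 235.6] 0.15 [ 0.432 -0.093  0.064]
top seal_grip [263.7 230.1] 0.69 [0.448 0.086 0.092]
top sealer [238.4 231.4] 0.91 [0.454 0.171 0.   ]
top food_tin [422.8 174.9] 0.74 [ 0.63  -0.417  0.   ]
top lemon [297.4 229.6] 0.59 [ 0.458 -0.015  0.   ]
top bag_peg [235.8 233.3] 0.54 [0.442 0.172 0.064]
side seal_control [304.6 223.8] 0.88 [0.461 0.072 0.064]
side seal_control [318.2 265.4] 0.4 [0.45  0.243 0.064]
side seal_grip [309.4 222.1] 0.47 [0.45  0.093 0.092]
side pump_control [318.2 272.1] 0.73 [0.455 0.267 0.064]
side pump_grip [319.3 263.4] 0.69 [0.452 0.257 0.092]
side sealer [312.3 260.2] 0.58 [0.451 0.174 0.   ]
side sealer [248.4 168.4] 0.47 [ 0.619 -0.318  0.   ]
side food_tin [325.8 318.2] 0.75 [0.452 0.38  0.   ]
side lemon [300.5 216.4] 0.68 [ 0.455 -0.023  0.   ]
side bag_peg [312.5 244.7] 0.51 [0.452 0.163 0.064]
```

View pics/top0.png

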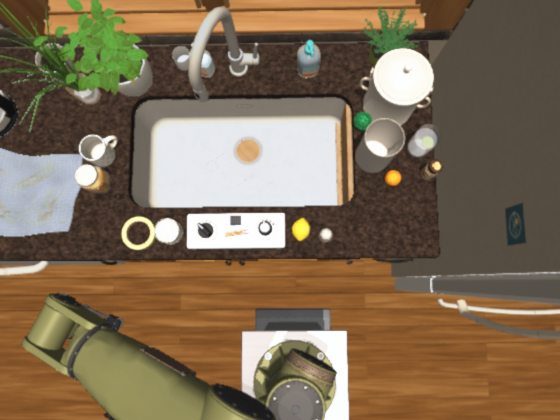

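View pics/side0.png

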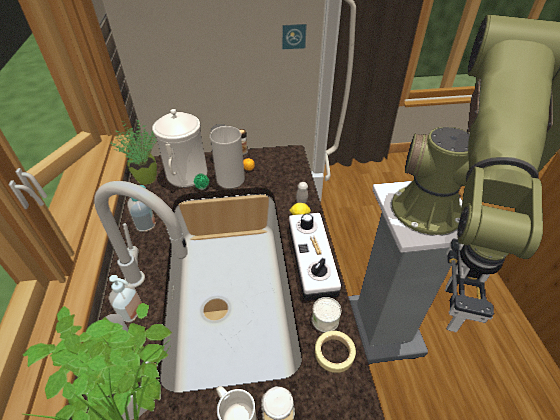

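```bash
cat >> h.py <<'E'
def row(p,yaw):
    "row values to reach tcp p with tool down and yaw, from current measured pose"
    o=ctrl.get_obs(); R=Ro.from_euler('xyz',o['eef_rot']); T=Ro.from_euler('xyz',[np.pi,0,yaw])
    d=R.inv().apply(np.array(p)-o['ee_pos'])/.03; w=(R.inv()*T).as_rotvec(degrees=True)/6
    print('row',np.round(d,3).tolist(),np.round(w,3).tolist(),'q',np.round(o['qpos'],2),'t',round(o['time_s'],2)); return d,w
E
python3 - <<'E'
from h import *
print(np.round(ctrl.camera_model('wrist')['tool_from_camera'],3)); print(np.round(ctrl.camera_model('wrist')['intrinsics'],0))
row([.40,.17,.33],1.76)
E
```

```text
[[ 0.    -0.96  -0.282  0.082]
 [ 1.    -0.     0.001 -0.   ]
 [-0.001 -0.282  0.96  -0.179]
 [ 0.     0.     0.     1.   ]]
[[331.   0. 280.]
 [  0. 331. 210.]
 [  0.   0.   1.]]
row [-10.097, -7.944, -4.153] [-0.0, -0.0, 9.395] q [ 1.11  0.3   1.52  0.    1.32 -0.07] t 0.9
```

>>> {"op": "step_arm", "data": {
  "plan": [
    [[-10.1,-7.94,-4.15,0,0,9.4],[-10.1,-7.94,-4.15,0,0,9.4],[-10.1,-7.94,-4.15,0,0,9.4],[-10.1,-7.94,-4.15,0,0,9.4],[-10.1,-7.94,-4.15,0,0,9.4],[-10.1,-7.94,-4.15,0,0,9.4],[-10.1,-7.94,-4.15,0,0,9.4],[-10.1,-7.94,-4.15,0,0,9.4]]
  ]
}}

```text
time_s: 1.57
ee_pos: [0.3674, 0.2279, 0.3088]
eef_rot: [3.141, -0.0, 1.753]
force: [0.2, 0.7, -0.2]
grip_width: 0.094
grip_force: 0.0
```

```bash
python3 - <<'E'
from h import *
row([.40,.17,.33],1.76)
E
```

```text
row [-2.095, 0.72, -0.707] [0.006, -0.002, -0.064] q [ 0.47 -0.03  1.66  0.    1.51  0.29] t 1.57
```

>>> {"op": "step_arm", "data": {
  "plan": [
    [[-2.1,0.72,-0.7,0,0,0],[-2.1,0.72,-0.7,0,0,0],[-2.1,0.72,-0.7,0,0,0],[-2.1,0.72,-0.7,0,0,0],[-2.1,0.72,-0.7,0,0,0]]
  ]
}}

```text
time_s: 1.98
ee_pos: [0.3997, 0.1722, 0.3286]
eef_rot: [-3.141, -0.0, 1.759]
force: [-0.9, 0.0, 0.2]
grip_width: 0.0938
grip_force: 0.0
```

```bash
python3 - <<'E'
from h import *
o=ctrl.get_obs();print(o['ee_pos'],o['eef_rot'])
save('wrist','w1.png')
for q,z in(('seal_control',.064),('seal_grip',.092),('pump_control',.064),('pump_grip',.092),('sealer',0),('food_tin',0),('lemon',0.0),('bag_peg',.064)):
    for r in ctrl.place_of(q,'wrist')[:2]: print(q,np.round(r['at'],1),round(r['confidence'],2),np.round(onz(r['at'],z,'wrist',o),4))
E
```

```text
[0.39973594 0.17224051 0.32855318] [-3.14104486e+00 -1.16376051e-04  1.75933302e+00]
seal_control [308.6 246.2] 0.85 [0.4603 0.0796 0.064 ]
seal_control [335.1 118.6] 0.34 [0.4564 0.2594 0.064 ]
seal_grip [311.  252.5] 0.86 [0.4606 0.0822 0.092 ]
pump_control [335.8 114.3] 0.71 [0.456  0.2647 0.064 ]
pump_control [314.4 172.9] 0.24 [0.4454 0.1853 0.064 ]
pump_grip [335.9 117. ] 0.69 [0.4523 0.2609 0.092 ]
sealer [315.2 170.6] 0.59 [0.4547 0.1793 0.    ]
food_tin [349.3  26.6] 0.77 [0.4575 0.3827 0.    ]
lemon [287.7 288.1] 0.78 [ 0.4524 -0.0276  0.    ]
bag_peg [312.5 181.5] 0.85 [0.4454 0.1733 0.064 ]
```

View pics/w1.png

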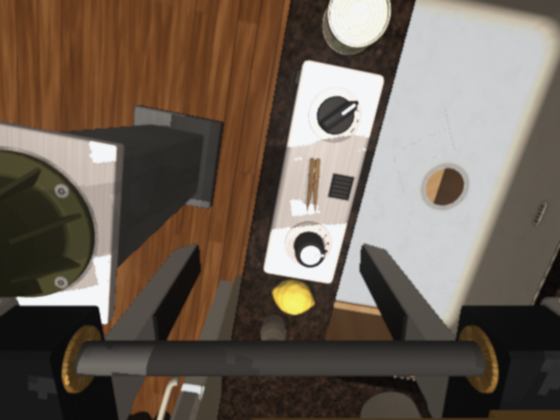

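```bash
python3 - <<'E'
from h import *
row([.460,.081,.16],1.76)
E
```

```text
row [-3.36, 1.397, 5.628] [-0.001, 0.0, 0.0] q [ 0.32 -0.03  1.61 -0.    1.56  0.13] t 2.43
```

>>> {"op": "step_arm", "data": {
  "plan": [
    [[-3.36,1.4,5.63,0,0,0],[-3.36,1.4,5.63,0,0,0],[-3.36,1.4,5.63,0,0,0],[-3.36,1.4,5.63,0,0,0],[-3.36,1.4,5.63,0,0,0],[-3.36,1.4,5.63,0,0,0],[-3.36,1.4,5.63,0,0,0],[-3.36,1.4,5.63,0,0,0]]
  ],
  "grip": 0.68
}}

```text
time_s: 3.1
ee_pos: [0.4605, 0.0813, 0.1613]
eef_rot: [3.14, -0.0, 1.759]
force: [-0.4, 0.5, -0.3]
grip_width: 0.0639
grip_force: 0.0
```

```bash
python3 - <<'E'
from h import *
o=ctrl.get_obs();print(o['ee_pos'],o['eef_rot'])
save('wrist','w2.png')
for q,z in(('seal_control',.064),('seal_grip',.092),('pump_control',.064),('pump_grip',.092)):
    for r in ctrl.place_of(q,'wrist')[:2]: print(q,np.round(r['at'],1),round(r['confidence'],2),np.round(onz(r['at'],z,'wrist',o),4))
row([.460,.081,.077],1.76)
E
```

```text
[0.46054383 0.08131531 0.16134597] [ 3.14009972e+00 -3.94404848e-05  1.75945731e+00]
seal_control [278.8 209.9] 0.93 [0.46   0.0822 0.064 ]
seal_grip [277.1 218.1] 0.84 [0.4584 0.0834 0.092 ]
row [-0.008, -0.021, 2.804] [0.019, 0.002, 0.003] q [ 0.1   0.16  1.8   0.    1.18 -0.09] t 3.35
```

View pics/w2.png

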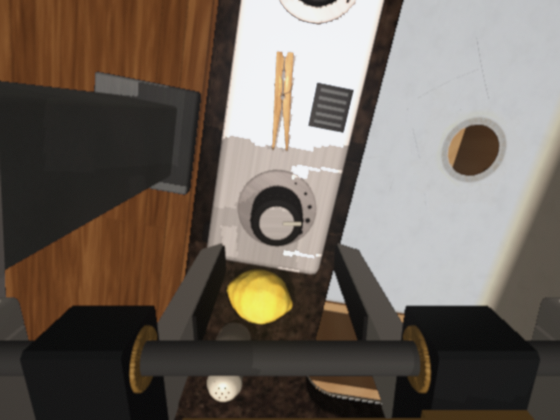

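>>> {"op": "step_arm", "data": {
  "plan": [
    [[0.065,-0.04,1.0,0,0,0],[0.065,-0.04,2.0,0,0,0],[0.065,-0.04,2.6,0,0,0],[0.065,-0.04,2.8,0,0,0],[0.065,-0.04,2.8,0,0,0]]
  ]
}}

```text
time_s: 3.77
ee_pos: [0.4582, 0.0826, 0.0755]
eef_rot: [-3.14, -0.0, 1.76]
force: [0.1, 0.5, 0.4]
grip_width: 0.064
grip_force: 0.0
```

>>> {"op": "step_arm", "data": {
  "plan": [
    [[0,0,0,0,0,0],[0,0,0,0,0,0],[0,0,0,0,0,0],[0,0,0,0,0,0],[0,0,0,0,0,0],[0,0,0,0,0,0]]
  ],
  "grip": 0.3,
  "squeeze": 20
}}

```text
time_s: 4.27
ee_pos: [0.4581, 0.0823, 0.0767]
eef_rot: [-3.14, 0.0, 1.76]
force: [-9.4, -1.4, 8.3]
grip_width: 0.0397
grip_force: 20.0
```

>>> {"op": "step_arm", "data": {
  "plan": [
    [[0,-0.03,0,0,0,-0.7],[0,-0.03,0,0,0,-1.4],[0,-0.03,0,0,0,-2.1],[0,-0.03,0,0,0,-2.8],[0,-0.03,0,0,0,-3.5],[0,-0.03,0,0,0,-4.2],[0,-0.03,0,0,0,-4.9],[0,-0.03,0,0,0,-5.6]]
  ]
}}

```text
time_s: 4.93
ee_pos: [0.4585, 0.0826, 0.0768]
eef_rot: [3.139, 0.001, 2.349]
force: [1.6, 2.4, -0.1]
grip_width: 0.0394
grip_force: 20.0
```

```bash
python3 - <<'E'
from h import *
o=ctrl.get_obs();print({k:np.round(o[k],3) for k in('ee_pos','eef_rot','force','moment','qpos')})
E
```

```text
{'ee_pos': array([0.459, 0.083, 0.077]), 'eef_rot': array([3.139e+00, 1.000e-03, 2.349e+00]), 'force': array([ 1.595,  2.404, -0.074]), 'moment': array([ 0.631, -0.491,  0.005]), 'qpos': array([ 9.900e-02,  2.730e-01,  1.886e+00,  1.000e-03,  9.800e-01,
       -6.800e-01])}
```

>>> {"op": "step_arm", "data": {
  "plan": [
    [[0,0,0,0,0,-0.7],[0,0,0,0,0,-1.4],[0,0,0,0,0,-2.1],[0,0,0,0,0,-2.8],[0,0,0,0,0,-3.4],[0,0,0,0,0,-4.0]]
  ]
}}

```text
time_s: 5.43
ee_pos: [0.4587, 0.0829, 0.0768]
eef_rot: [3.139, 0.002, 2.768]
force: [4.1, 4.6, -0.0]
grip_width: 0.0393
grip_force: 20.0
```

```bash
python3 - <<'E'
from h import *
o=ctrl.get_obs();print({k:np.round(o[k],3) for k in('ee_pos','eef_rot','force','moment','qpos','tau')})
E
```

```text
{'ee_pos': array([0.459, 0.083, 0.077]), 'eef_rot': array([3.139e+00, 2.000e-03, 2.768e+00]), 'force': array([ 4.11 ,  4.631, -0.026]), 'moment': array([ 0.988, -0.938, -0.448]), 'qpos': array([ 1.000e-01,  2.730e-01,  1.886e+00,  1.000e-03,  9.800e-01,
       -1.098e+00]), 'tau': array([ -2.147, -45.124, -27.003,  -1.421,   1.286,   1.262])}
```

>>> {"op": "step_arm", "data": {
  "plan": [
    [[0,0,0,0,0,-0.3],[0,0,0,0,0,-0.6],[0,0,0,0,0,-0.6]]
  ]
}}

```text
time_s: 5.68
ee_pos: [0.4591, 0.0828, 0.077]
eef_rot: [3.139, 0.003, 2.829]
force: [6.0, 5.3, -1.4]
grip_width: 0.0396
grip_force: 20.0
```

```bash
python3 - <<'E'
from h import *
o=ctrl.get_obs();print({k:np.round(o[k],3) for k in('ee_pos','eef_rot','force','moment','qpos','tau')})
E
```

```text
{'ee_pos': array([0.459, 0.083, 0.077]), 'eef_rot': array([3.139e+00, 3.000e-03, 2.829e+00]), 'force': array([ 6.025,  5.342, -1.359]), 'moment': array([ 0.893, -1.083, -0.347]), 'qpos': array([ 9.900e-02,  2.730e-01,  1.886e+00,  1.000e-03,  9.790e-01,
       -1.159e+00]), 'tau': array([ -1.329, -45.244, -26.254,  -1.087,   1.67 ,  -1.073])}
```

>>> {"op": "step_arm", "data": {
  "plan": [
    [[0,0,0,0,0,0],[0,0,0,0,0,0],[0,0,0,0,0,0],[0,0,0,0,0,0]]
  ],
  "grip": 0.68
}}

```text
time_s: 6.02
ee_pos: [0.4577, 0.0822, 0.0761]
eef_rot: [-3.142, 0.0, 2.828]
force: [0.0, 0.3, 0.4]
grip_width: 0.0623
grip_force: 0.0
```

>>> {"op": "step_arm", "data": {
  "plan": [
    [[0,0,-0.8,0,0,0],[0,0,-1.8,0,0,0],[0,0,-3.0,0,0,1.0],[0,0,-3.0,0,0,2.0],[0,0,-3.0,0,0,3.0],[0,0,-3.0,0,0,4],[0,0,-3.0,0,0,4]]
  ]
}}

```text
time_s: 6.6
ee_pos: [0.4577, 0.0822, 0.1662]
eef_rot: [3.142, 0.0, 2.404]
force: [-0.3, 0.4, 0.8]
grip_width: 0.0637
grip_force: 0.0
```

```bash
python3 - <<'E'
from h import *
o=ctrl.get_obs();print(o['ee_pos'],o['eef_rot'])
im=save('wrist','w3.png')
for q,z in(('seal_control',.064),('seal_grip',.092),('pump_control',.064),('pump_grip',.092)):
    for r in ctrl.place_of(q,'wrist')[:2]: print(q,np.round(r['at'],1),round(r['confidence'],2),np.round(onz(r['at'],z,'wrist',o),4))
row([.454,.262,.17],1.76)
E
```

```text
[0.4577262  0.08221937 0.16617598] [3.14150133e+00 1.90206641e-04 2.40367180e+00]
seal_control [283.7 210.4] 0.75 [0.461  0.0843 0.064 ]
seal_grip [282.6 216.2] 0.88 [0.4576 0.0856 0.092 ]
pump_control [448.3  53.2] 0.78 [0.4525 0.2643 0.064 ]
pump_control [279.9 218.3] 0.21 [0.4642 0.0769 0.064 ]
pump_grip [466.4  50.7] 0.76 [0.4542 0.2619 0.092 ]
row [4.09, 4.381, -0.137] [-0.003, -0.001, 6.218] q [ 0.1   0.15  1.8  -0.    1.19 -0.74] t 6.85
```

View pics/w3.png

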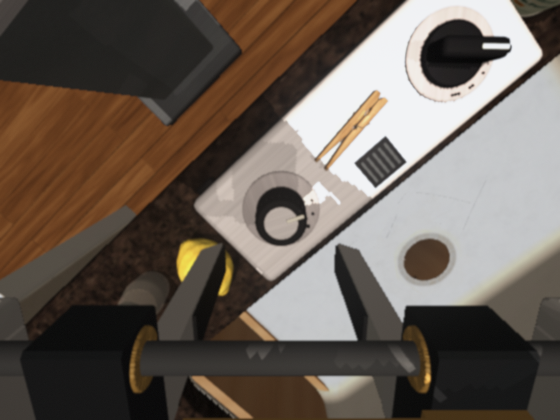

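```bash
python3 - <<'E'
import cv2
a=cv2.imread('pics/w3.png')
cv2.imwrite('pics/c3.png',cv2.hconcat([cv2.resize(a[160:260,230:330],(400,400),interpolation=cv2.INTER_CUBIC),cv2.resize(a[0:110,395:520],(400,400),interpolation=cv2.INTER_CUBIC)]))
E
```

```text
(no output)
```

View pics/c3.png

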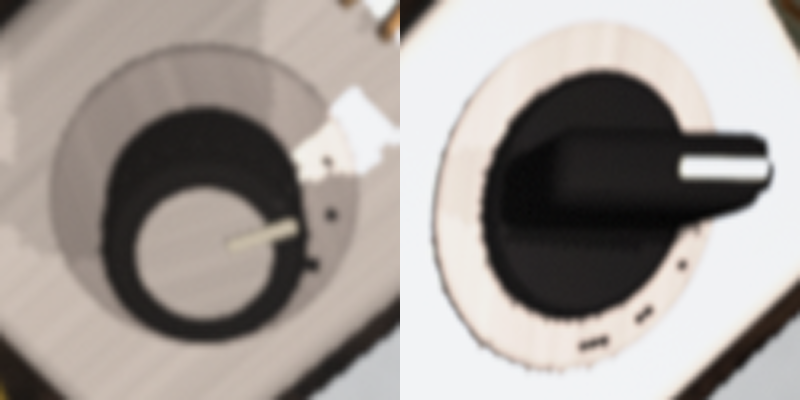

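```bash
python3 - <<'E'
from h import *
o=ctrl.get_obs()
a=onz((482.5,46.2),.104,'wrist',o);b=onz((510,46.2),.104,'wrist',o);print(a,b,np.arctan2(*(b-a)[1::-1]), np.arctan2(b[1]-.262,b[0]-.4535))
row([.4535,.262,.17],3.94)
E
```

```text
[0.45483155 0.2652423  0.104     ] [0.46698877 0.27882565 0.104     ] 0.8407455551403681 0.8950323147254199
row [4.102, 4.37, -0.137] [-0.0, -0.003, -14.599] q [ 0.1   0.15  1.8  -0.    1.19 -0.74] t 6.85
```

>>> {"op": "step_arm", "data": {
  "plan": [
    [[4.1,4.37,-0.5,0,0,-15],[4.1,4.37,-0.5,0,0,-15],[4.1,4.37,-0.5,0,0,-15],[4.1,4.37,-0.5,0,0,-15],[4.1,4.37,-0.5,0,0,-15],[4.1,4.37,-0.5,0,0,-15],[4.1,4.37,-0.5,0,0,-15],[4.1,4.37,-0.5,0,0,-15]]
  ]
}}

```text
time_s: 7.52
ee_pos: [0.4539, 0.2624, 0.1807]
eef_rot: [-3.141, -0.001, -2.866]
force: [0.2, -0.1, 0.3]
grip_width: 0.0638
grip_force: 0.0
```

```bash
python3 - <<'E'
from h import *
row([.4525,.262,.17],3.98)
E
```

```text
row [0.047, -0.001, 0.358] [0.0, -0.005, -5.37] q [ 0.45  0.26  1.63 -0.    1.25 -1.39] t 7.52
```

>>> {"op": "step_arm", "data": {
  "plan": [
    [[0,0,0.2,0,0,-1.1],[0,0,0.36,0,0,-2.2],[0,0,0.36,0,0,-3.3],[0,0,0.36,0,0,-4.4],[0,0,0.36,0,0,-5.37],[0,0,0.36,0,0,-5.37],[0,0,0.36,0,0,-5.37]]
  ]
}}

```text
time_s: 8.1
ee_pos: [0.454, 0.262, 0.1701]
eef_rot: [3.141, -0.0, -2.314]
force: [-0.1, 0.4, -1.1]
grip_width: 0.0645
grip_force: 0.0
```

```bash
python3 - <<'E'
from h import *
o=ctrl.get_obs();print(o['ee_pos'],o['eef_rot'])
im=save('wrist','w4.png')
for q,z in(('pump_control',.064),('pump_grip',.092)):
    for r in ctrl.place_of(q,'wrist')[:2]: print(q,np.round(r['at'],1),round(r['confidence'],2),np.round(onz(r['at'],z,'wrist',o),4))
row([.4525,.262,.077],3.98)
E
```

```text
[0.45403558 0.26198902 0.17011914] [ 3.14148859e+00 -1.77782767e-04 -2.31433525e+00]
pump_control [281.4 210.3] 0.67 [0.4543 0.2643 0.064 ]
pump_grip [124.5  50.9] 0.72 [0.4511 0.096  0.092 ]
pump_grip [280.4 221.3] 0.71 [0.4558 0.2645 0.092 ]
row [0.035, 0.038, 3.106] [0.0, -0.001, -0.107] q [ 0.45  0.27  1.64  0.    1.23 -1.94] t 8.25
```

View pics/w4.png

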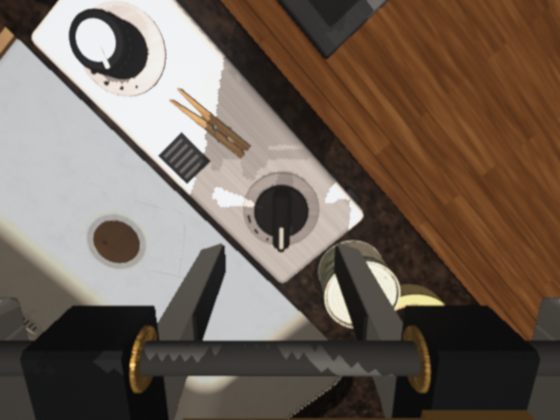

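>>> {"op": "step_arm", "data": {
  "plan": [
    [[0.02,0.03,1.0,0,0,-0.05],[0.02,0.03,2.0,0,0,-0.1],[0.02,0.03,2.8,0,0,-0.1],[0.02,0.03,3.1,0,0,-0.1],[0.02,0.03,3.1,0,0,-0.1]]
  ],
  "grip": 0.42
}}

```text
time_s: 8.67
ee_pos: [0.4525, 0.2619, 0.0759]
eef_rot: [3.141, -0.002, -2.303]
force: [0.6, 0.2, -0.6]
grip_width: 0.0397
grip_force: 0.0
```

>>> {"op": "step_arm", "data": {
  "plan": [
    [[0,0,0,0,0,0],[0,0,0,0,0,0],[0,0,0,0,0,0],[0,0,0,0,0,0],[0,0,0,0,0,0],[0,0,0,0,0,0]]
  ],
  "grip": 0.0,
  "squeeze": 50
}}

```text
time_s: 9.17
ee_pos: [0.4531, 0.2625, 0.0779]
eef_rot: [3.141, 0.001, -2.302]
force: [-2.5, 1.4, 6.1]
grip_width: 0.0135
grip_force: 50.0
```

```bash
python3 - <<'E'
from h import *
o=ctrl.get_obs();print({k:np.round(o[k],3) for k in('ee_pos','eef_rot','force','moment','qpos')})
E
```

```text
{'ee_pos': array([0.453, 0.263, 0.078]), 'eef_rot': array([ 3.141e+00,  1.000e-03, -2.302e+00]), 'force': array([-2.485,  1.412,  6.116]), 'moment': array([ 0.297,  0.619, -0.382]), 'qpos': array([ 4.550e-01,  3.860e-01,  1.726e+00,  1.000e-03,  1.029e+00,
       -1.956e+00])}
```

>>> {"op": "step_arm", "data": {
  "plan": [
    [[0,0,0,0,0,0.7],[0,0,0,0,0,1.4],[0,0,0,0,0,2.1],[0,0,0,0,0,2.8],[0,0,0,0,0,3.5],[0,0,0,0,0,4.2],[0,0,0,0,0,4.9],[0,0,0,0,0,5.6]]
  ]
}}

```text
time_s: 9.83
ee_pos: [0.4529, 0.263, 0.0779]
eef_rot: [3.14, 0.001, -2.892]
force: [-5.5, 6.7, 6.5]
grip_width: 0.0135
grip_force: 50.0
```

```bash
python3 - <<'E'
from h import *
o=ctrl.get_obs();print({k:np.round(o[k],3) for k in('ee_pos','eef_rot','force','moment','qpos','grip_width')})
E
```

```text
{'ee_pos': array([0.453, 0.263, 0.078]), 'eef_rot': array([ 3.140e+00,  1.000e-03, -2.892e+00]), 'force': array([-5.47 ,  6.655,  6.479]), 'moment': array([1.216, 1.054, 0.153]), 'qpos': array([ 4.560e-01,  3.860e-01,  1.726e+00,  1.000e-03,  1.029e+00,
       -1.366e+00]), 'grip_width': np.float64(0.013)}
```

>>> {"op": "step_arm", "data": {
  "plan": [
    [[0,0,0,0,0,0.9],[0,0,0,0,0,1.8],[0,0,0,0,0,2.7],[0,0,0,0,0,3.6],[0,0,0,0,0,4.5],[0,0,0,0,0,5.4],[0,0,0,0,0,6.3],[0,0,0,0,0,6.9]]
  ]
}}

```text
time_s: 10.5
ee_pos: [0.4529, 0.2637, 0.0779]
eef_rot: [3.139, -0.001, 2.668]
force: [-3.3, 12.4, 2.6]
grip_width: 0.0136
grip_force: 50.0
```

>>> {"op": "step_arm", "data": {
  "plan": [
    [[0,0,0,0,0,0],[0,0,0,0,0,0],[0,0,0,0,0,0]]
  ]
}}

```text
time_s: 10.75
ee_pos: [0.453, 0.2637, 0.0779]
eef_rot: [3.139, -0.0, 2.673]
force: [-3.4, 10.9, 3.0]
grip_width: 0.0134
grip_force: 50.0
```

```bash
python3 - <<'E'
from h import *
o=ctrl.get_obs();print({k:np.round(o[k],3) for k in('time_s','ee_pos','eef_rot','force','moment','qpos','grip_width','grip_force')})
save('wrist','w5.png')
E
```

```text
{'time_s': np.float64(10.75), 'ee_pos': array([0.453, 0.264, 0.078]), 'eef_rot': array([ 3.139, -0.   ,  2.673]), 'force': array([-3.364, 10.882,  2.989]), 'moment': array([2.123, 0.705, 0.156]), 'qpos': array([ 0.456,  0.386,  1.726,  0.002,  1.028, -0.647]), 'grip_width': np.float64(0.013), 'grip_force': np.float64(49.994)}
```

View pics/w5.png

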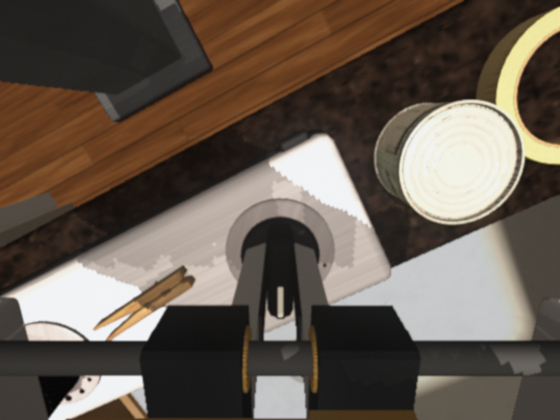

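>>> {"op": "step_arm", "data": {
  "plan": [
    [[0,0,0,0,0,0.25],[0,0,0,0,0,0.25],[0,0,0,0,0,0.25],[0,0,0,0,0,0.25]]
  ]
}}

```text
time_s: 11.13
ee_pos: [0.453, 0.2637, 0.078]
eef_rot: [3.139, -0.0, 2.647]
force: [-3.7, 11.3, 3.0]
grip_width: 0.0136
grip_force: 50.0
```

```bash
python3 - <<'E'
from h import *
o=ctrl.get_obs();print({k:np.round(o[k],3) for k in('time_s','ee_pos','eef_rot','force','moment','grip_width','grip_force')})
save('wrist','w6.png')
for c in ('wrist','top'):
    if c=='top': save(c,'t6.png')
    for q in('seal_control','pump_control','bag_peg','lemon','food_tin'):
        for r in ctrl.place_of(q,c)[:1]: print(c,q,np.round(onz(r['at'],.064 if q in('seal_control','pump_control','bag_peg') else 0,c,o),3),round(r['confidence'],2))
a=cv2.imread('pics/w6.png');b=cv2.imread('pics/t6.png')
cv2.imwrite('pics/c6.png',cv2.hconcat([cv2.resize(a[180:340,200:360],(400,400),interpolation=cv2.INTER_CUBIC),cv2.resize(b[170:270,110:210+10],(400,400))]))
E
```

```text
{'time_s': np.float64(11.133), 'ee_pos': array([0.453, 0.264, 0.078]), 'eef_rot': array([ 3.139, -0.   ,  2.647]), 'force': array([-3.704, 11.319,  3.041]), 'moment': array([2.201, 0.706, 0.161]), 'grip_width': np.float64(0.014), 'grip_force': np.float64(49.994)}
wrist seal_control [0.461 0.085 0.064] 0.66
wrist pump_control [0.452 0.265 0.064] 0.75
wrist bag_peg [0.444 0.172 0.064] 0.85
wrist lemon [0.48  0.251 0.   ] 0.75
wrist food_tin [0.458 0.386 0.   ] 0.84
top seal_control [0.46  0.085 0.064] 0.71
top bag_peg [0.446 0.167 0.064] 0.47
top lemon [ 0.456 -0.007  0.   ] 0.68
top food_tin [0.458 0.391 0.   ] 0.48
```

View pics/c6.png

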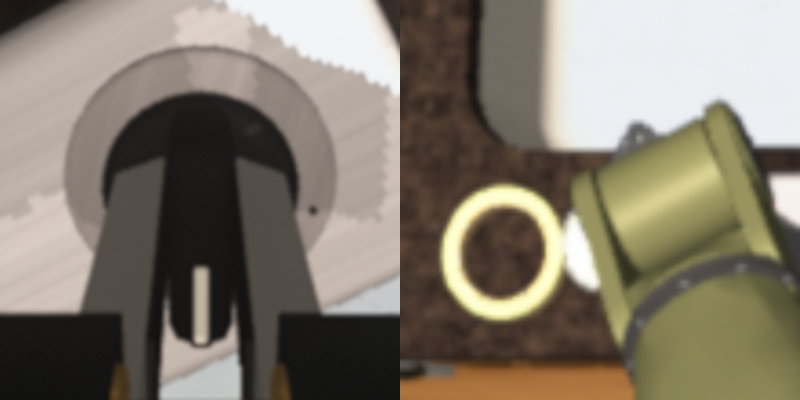

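```bash
python3 - <<'E'
from h import *
o=ctrl.get_obs()
m=onz((325.2,264),.068,'wrist',o); n=[onz((200+201/2.5,180+r/2.5),.104,'wrist',o) for r in(265,343)]
print(m,n, 'nose',np.arctan2(*(n[1]-n[0])[1::-1]))
for c in ([.453,.2637],[.453,.262],[.455,.264]): d=m[:2]-c; print(np.hypot(*d),np.arctan2(d[1],d[0]))
E
```

```text
[0.47418304 0.28461072 0.068     ] [array([0.4564805 , 0.26209626, 0.104     ]), array([0.4727925 , 0.25331085, 0.104     ])] nose -0.49403820610017646
0.029765403293768134 0.7789289403182531
0.030983312906538784 0.8179867555485664
0.028156538386926156 0.8212598250933971
```

```bash
python3 - <<'E'
from h import *
o={'ee_pos':np.array([0.4577262,0.08221937,0.16617598]),'eef_rot':[3.1415,0.00019,2.4036718]}
for x,y in((697,228),(683,265),(645,314),(593,343)):
    m=onz((395+(x-400)/3.2,y/3.636),.068,'wrist',o); d=m[:2]-[.453,.263]; print(np.round(m,3),np.hypot(*d),np.arctan2(d[1],d[0]))
E
python3 - <<'E'
import cv2
a=cv2.imread('pics/w4.png')
cv2.imwrite('pics/c4.png',cv2.resize(a[160:260,230:330],(600,600),interpolation=cv2.INTER_CUBIC))
E
```

```text
[0.478 0.281 0.068] 0.030765128988245353 0.6316257415950686
[0.482 0.275 0.068] 0.03109178702406267 0.38549552071527704
[0.484 0.262 0.068] 0.03096779976511452 -0.018940994977464935
[0.48  0.25  0.068] 0.030444749852817993 -0.4551096103356676
```

View pics/c4.png

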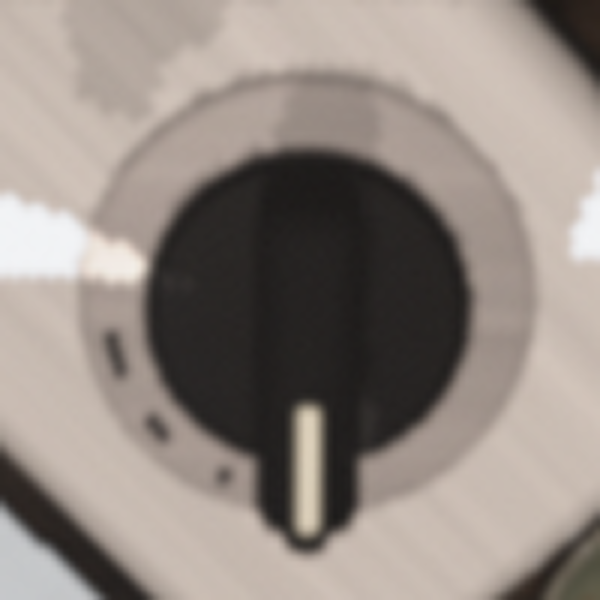

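```bash
python3 -c "
from station import ctrl
print(ctrl.hand_in())"
```

```text
the job is handed in; nothing more can be done
None
```

I turned the seal-time knob anticlockwise to its end stop, then turned the pump dial clockwise about 1.33 rad to its third click. The gripper is still holding the dial there, nothing else was touched, and I handed the job in at about 11 s on the robot's clock.

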